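# Hang the template plate on the stud board

## Robot

A 6-joint arm with a two-finger parallel gripper is mounted at the origin on the work surface. World frame = base frame: x ahead of the robot, y to its left, z up, the work surface at z = 0. Lengths are in m, angles in rad, forces in N, time in s.
With the tool pointing down it reaches from about 0.35 to 0.975 m from the base axis. Payload 4.9 kg.
Tool frame: the origin (TCP) lies at the very end of the fingers, on their centre line; the grasp point (between the pads) lies behind it (manip.pinch_z is the y of the grasp point in the tool frame, in m); y points along the fingers, x is the direction in which the jaws open and shut, and the axes are right-handed (so a half turn about y gives the same grasp; the last joint's range is limited). The gripper opens to 85 mm and grips with 20 to 120 N. Pads are 22 mm wide; open, the fingers measure 114 mm over their backs; the gripper's body (76 mm by 85 mm) begins 54 mm behind the grasp point. The pads swing forward as they close: fully open they stand 13 mm farther back than shut.
Start: joints at [-1.222, 0.053, 1.613, -0, 1.476, -0.119], TCP at [0.282, -0.558, 0.231] pointing down, gripper open.
Joint ranges: [-3.01, 3.01], [-1.01, 2.22], [0.06, 2.58], [-1.02, 4.17], [0.09, 2.62], [-3.14, 3.14]. Speed limits (rad/s): [2.57, 2.57, 3.14, 3.14, 3.14, 3.14].

## Interface

Orientations are given as a unit quaternion [w, x, y, z].
In Python, from plant import manip gives the robot as it stands.
- The arm moves only by the tool drive_tool, never from a script. Its argument "motion" is a list of rows, each a list of 3 entries, a list of its own where there are three numbers: the shift along the tool's x, y, z in units of 25 mm (1.0 is 25 mm), then the turn, a rotation vector about the tool's x, y, z in units of 5 degrees (1.0 is 5 degrees), then the closure, from -1 (fully open) to 1 (shut). A call has 1 to 12 rows; each row shifts and turns the commanded pose from where the row before left it, along the tool's axes as they then stand; what a row does not reach is not made up. A row lasts 1/10 s, in which the tool goes at most 50 mm and 8.59 degrees, less where a joint would pass 70% of its speed; a pose out of reach is approached as far as the arm can. A call is refused whole if a number of a shift passes 1 or a number of a turn 1, either way. A call with a gripper value outside its range is refused whole. The fingers move at their own pace and stop on an object; the grip force is fixed at half the most. Time passes only in rows, so rows that do not move let the fingers close. It gives the time, the measured TCP pose, the force and the opening at its end, in the units of the state.
- manip.state(): the state, without advancing time (a new reading comes with each control period).
- manip.grab_frame(name): name is "side" or "top"; returns a dict with "img" (420x560x3 uint8, blue, green, red), "range_z" (420x560 float32, m along the optical axis (not along the pixel's ray), 0 where there is no reading), "camera_matrix" (3x3 intrinsics, pixels), "world_from_camera" (4x4, takes a point from camera to world coordinates). Camera axes: x right, y down, z forward; pixel columns grow to the right and rows downward; lengths in m; the calibration is good to about 2 mm. A picture is of the moment at which its call begins.
- manip.job_done(): hands the job in, once; it reports no verdict.
The state is a dict: "time": time; "joint_pos": joint angles; "joint_vel": joint speeds; "joint_efforts": joint torques, N m; "tool_pos": TCP position; "tool_rot": TCP orientation; "contact_force": force on the tool from outside, world axes, zero at the start; "ft_torque": the same for the moment, N m; "gripper_width": opening from 0.0 (shut) to 1.0 (fully open).
Only numpy, scipy, OpenCV 4.12 (cv2) and the standard library are available. Lean on these libraries where they do the work, as an engineer would, in place of code of your own. Each camera call takes 0.05 s, during which the arm holds its last target. There are 200 camera calls.

## Task

Pick up the template plate that has the two keyhole slots, press the large ends of both slots over the stud heads of the sloped board and slide it fully down so that it is locked home on both studs. Then swing the keeper above it fully shut, pointing straight down at the plate's upper edge, and let go. Leave the plain-holed plate and the other loose things on the bench where they are.

Things in the scene. Friction and masses are not known exactly. Their poses are not given: they have to be found in the camera images.
- board: sloped plywood board, 220 x 220 x 15 mm, fixed on a wooden stand, tilted 20 degrees to face the robot. Origin on its upper face midway between its two studs (about 44 mm above the bench); x points up the slope (away from the robot), y left along it, z out of the face. The face spans x -75 to +145, y -110 to +110 mm
- stud_left (a point): foot of the left stud's axis, on the board's face at board x = 0, y = +52 mm. Each steel stud: round shank 10 mm across; round head 20 mm across, its underside 9 mm and its top 16 mm above the face
- stud_right (a point): foot of the right stud's axis, on the board's face at board x = 0, y = -52 mm
- template: aluminium plate WITH TWO KEYHOLE SLOTS, 100 (x) x 160 (y) x 6 mm, about 0.35 kg, lying flat, handle up. Origin at the centre of its underside; x is its up direction, z out of the handle side; hung right, its axes lie along the board's. Large ends over the studs: its origin is at board x = +30 mm; slid fully down: at board x = 0
- template_grip (a point): centre of the template's dark bridge handle: a bar along the plate's y, 66 mm long, 14 mm wide (x), 12 mm thick (z), its centre 38 mm above the underside's centre, on two posts 10 mm square at y = +28 and -28 mm
- hole_left (a point): centre of the left keyhole's large end, at the underside (template x = -30, y = +52 mm). The large ends are 30 mm across (eight-sided); from each a slot 15 mm wide runs towards template +x and ends at x = +5 mm
- hole_right (a point): centre of the right keyhole's large end, at the underside (template x = -30, y = -52 mm)
- slot_left (a point): point in the left slot where the stud's axis lies when fully home, at the underside (template x = 0, y = +52 mm)
- slot_right (a point): the same in the right slot (template x = 0, y = -52 mm)
- keeper (a joint): turn button above the studs: flat dark bar, 20 mm wide, 12 mm thick, 2 to 14 mm above the board's face, pivot at board x = +115 mm, y = 0, axis along the normal. Rad: 0 = shut at its stop, pointing down the slope, tip at board x = +55 mm; growing = open, free end swings to board +y. Starts open, 1.3 to 1.75; friction 0.05 N m, stays where left
- keeper_post (a point): point on the axis of the steel post (12 mm across, along the board's normal) by which the keeper is turned: 34 mm above the board's face and 45 mm from the pivot; the post's top is 46 mm above the face
- plain_plate: the other aluminium plate, same size and handle but with two plain round holes (30 mm, no slots) at y = +52 and -52 mm; it does not belong on the board. Origin at the centre of its underside
- hammer: bystander: hammer with a wooden handle, lying flat
- screwdriver: bystander: screwdriver lying flat
- tube: bystander: upright steel tube offcut, 60 mm across and 60 mm high
- oil_can: bystander: grey can, 66 mm across, 130 mm high
- offcut: bystander: block of light wood, 50 x 130 x 30 mm
- spanner: bystander: spanner lying flat
There are look-alikes about, which are no part of the job. What is shaped like the template but pink or turquoise is not meant.

How it is judged:
By the outcome, as a careful person would: the job done as asked, in the order asked, and still so for the second after the job is handed in, with the robot touching nothing.
It also fails if it takes over 64 s, if anything falls off the work surface, if the arm or the gripper's body presses on something with over 40 N, if the wrist force passes 120 N, or if a joint passes its speed limit or range.

## Working session

There is one attempt and no reset: what is moved stays moved. The work goes in short steps, Python scripts to look and compute and a tool call to move; the robot and the scene stay as the last step left them, time stands still between calls to the robot, and variables do not carry over. Pictures are saved under pics/ and viewed, about 8 in all and at most 12, crops included, and the job is handed in when it is done.

Besides the shell and the picture viewer there is one more tool, called in YAML: its name, and indented under it one key for each argument. drive_tool: Moves the arm, as the interface text tells. Its arguments: {"type":"object","properties":{"motion":{"type":"array","items":{"type":"array"}}},"required":["motion"]}

```bash
ls; mkdir -p pics; cat > h.py <<'E'
import numpy as np, cv2, pickle
from plant import manip
from scipy.spatial.transform import Rotation as R
def grab(n,save=None):
    f=manip.grab_frame(n)
    if save: cv2.imwrite('pics/'+save,f['img'])
    K,T,d=f['camera_matrix'],f['world_from_camera'],f['range_z']
    v,u=np.mgrid[:420,:560]
    P=np.stack([(u-K[0,2])/K[0,0]*d,(v-K[1,2])/K[1,1]*d,d],-1)@T[:3,:3].T+T[:3,3]
    P[d==0]=np.nan
    return f,P
def ray(f,u,v,z):
    K,T=f['camera_matrix'],f['world_from_camera']
    r=T[:3,:3]@np.array([(u-K[0,2])/K[0,0],(v-K[1,2])/K[1,1],1]); o=T[:3,3]
    return o+r*(z-o[2])/r[2]
def rot():
    s=manip.state(); q=s['tool_rot']; return np.array(s['tool_pos']),R.from_quat([q[1],q[2],q[3],q[0]])
E
python3 - <<'E'
from h import *
a,_=grab('top','t0.png');b,_=grab('side','s0.png')
for f in(a,b): print(f['world_from_camera'].round(3),f['camera_matrix'][0])
s=manip.state();print(s,manip.pinch_z)
E
```

```text
pics
[[ 0.028 -0.996  0.086  0.316]
 [-0.999 -0.03  -0.018  0.039]
 [ 0.02  -0.085 -0.996  1.443]
 [ 0.     0.     0.     1.   ]] [499.44712868   0.         279.69406242]
[[ 0.694 -0.488  0.53  -0.424]
 [-0.72  -0.489  0.492 -0.788]
 [ 0.019 -0.723 -0.691  1.204]
 [ 0.     0.     0.     1.   ]] [534.99889013   0.         280.41489638]
{'time': 0.1, 'joint_pos': array([-1.22195452e+00,  5.33149345e-02,  1.61415681e+00, -1.59928239e-05,
        1.47600674e+00, -1.19015745e-01]), 'joint_vel': array([ 0.00051525, -0.00118899, -0.00427345, -0.00020485, -0.00174073,
       -0.00165672]), 'joint_efforts': array([ 2.74022013e-04, -3.94905102e+01, -3.71363139e+01, -1.26931045e-04,
        3.90175977e-03,  2.79731118e-06]), 'tool_pos': array([ 0.28165217, -0.55730586,  0.23017095]), 'tool_rot': array([ 0.60269204, -0.60187227,  0.37100635, -0.36995454]), 'contact_force': array([-1.01162975,  0.41253548, -0.79322543]), 'ft_torque': array([3.58882888e-04, 4.83346923e-05, 2.22160946e-02]), 'gripper_width': 0.9974313933100718} -0.0187
```

View pics/t0.png

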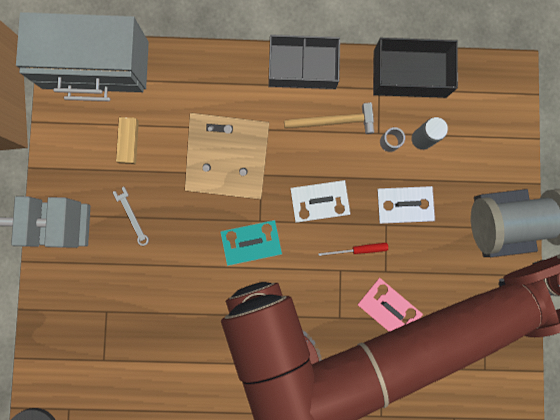

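View pics/s0.png

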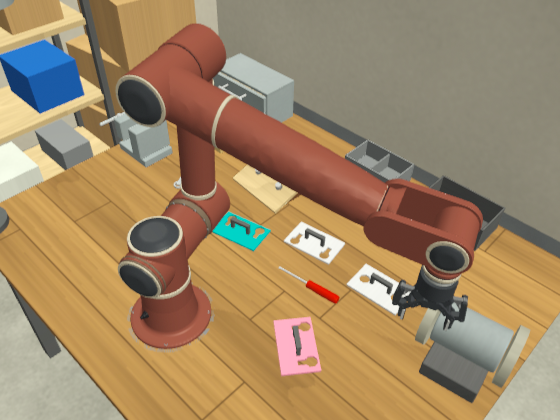

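The top view shows the template (white, keyholes) near (320,201), the plain plate near (406,205), the board near (227,155) with studs at (206,168) and (243,172), and the keeper near (218,128). The side view shows the arm clear of all of these.

```bash
python3 - <<'E'
from h import *
f,P=grab('top'); g=f['img']
cv2.imwrite('pics/c1.png',cv2.resize(g[105:235,180:370],None,fx=4,fy=4,interpolation=cv2.INTER_CUBIC))
hsv=cv2.cvtColor(g,cv2.COLOR_BGR2HSV)
m=((hsv[...,1]<40)&(hsv[...,2]>180)).astype(np.uint8)
m[:175]=0;m[230:]=0;m[:,:285]=0;m[:,360:]=0
c=max(cv2.findContours(m,cv2.RETR_EXTERNAL,cv2.CHAIN_APPROX_NONE)[0],key=cv2.contourArea)
W=np.array([ray(f,u,v,0.006)[:2] for u,v in c[:,0].astype(float)])
r=cv2.minAreaRect((W*1000).astype(np.float32));print('plate rect',r)
print('plate z',np.nanmedian(P[m>0][:,2]))
# handle
hm=(hsv[...,2]<90); hm[:190]=0;hm[212:]=0;hm[:,:300]=0;hm[:,345:]=0
v,u=np.nonzero(hm); Wh=np.array([ray(f,a,b,0.044)[:2] for a,b in zip(u,v)])
r=cv2.minAreaRect((Wh*1000).astype(np.float32));print('handle',r,np.nanmedian(P[hm][:,2]))
print('mean',Wh.mean(0))
# board
bm=P[180:190,195:255].reshape(-1,3)
reg=P[120:192,190:265].reshape(-1,3); reg=reg[~np.isnan(reg).any(1)]
for i in range(3):
    A=np.c_[reg[:,:2],np.ones(len(reg))]; k=np.linalg.lstsq(A,reg[:,2],rcond=None)[0]; e=reg[:,2]-A@k; reg=reg[abs(e)<(0.01,0.004,0.003)[i]]
n=np.array([-k[0],-k[1],1]);n/=np.linalg.norm(n);print('n',n,'tilt',np.degrees(np.arccos(n[2])),k,len(reg))
for nm,u,v in(('studL',206,167),('studR',243,172),('post?',211,127),('piv?',229,128)): print(nm,P[v-1:v+2,u-1:u+2].reshape(-1,3).round(4).tolist()[4], [ (q@n - (k[2]*n[2])).round(4) for q in P[v-2:v+3,u-2:u+3].reshape(-1,3)[::4]])
E
```

```text
plate rect ((470.03759765625, -102.50789642333984), (100.33833312988281, 159.38243103027344), 10.129335403442383)
plate z 0.006748737882666278
handle ((469.41986083984375, -100.60884857177734), (10.82058334350586, 66.07324981689453), 9.894875526428223) 0.045036351918716466
mean [ 0.46957901 -0.10129569]
n [-0.34107624  0.02901667  0.93958769] tilt 20.01757045007853 [ 0.36300629 -0.03088235 -0.14827906] 3391
studL [0.5507, 0.2243, 0.0534] [np.float64(0.0134), np.float64(-0.005), np.float64(0.0137), np.float64(0.0081), np.float64(0.0151), np.float64(0.0202), np.float64(0.0134)]
studR [0.539, 0.1199, 0.0588] [np.float64(0.0163), np.float64(0.0088), np.float64(0.0173), np.float64(0.0142), np.float64(0.0143), np.float64(0.0132), np.float64(0.0172)]
post? [0.6473, 0.2058, 0.1252] [np.float64(0.0127), np.float64(0.015), np.float64(0.0169), np.float64(0.0421), np.float64(0.0451), np.float64(0.0448), np.float64(0.0107)]
piv? [0.6526, 0.1598, 0.0998] [np.float64(0.0135), np.float64(0.0148), np.float64(0.0148), np.float64(0.0152), np.float64(0.0184), np.float64(0.0153), np.float64(0.0131)]
```

View pics/c1.png

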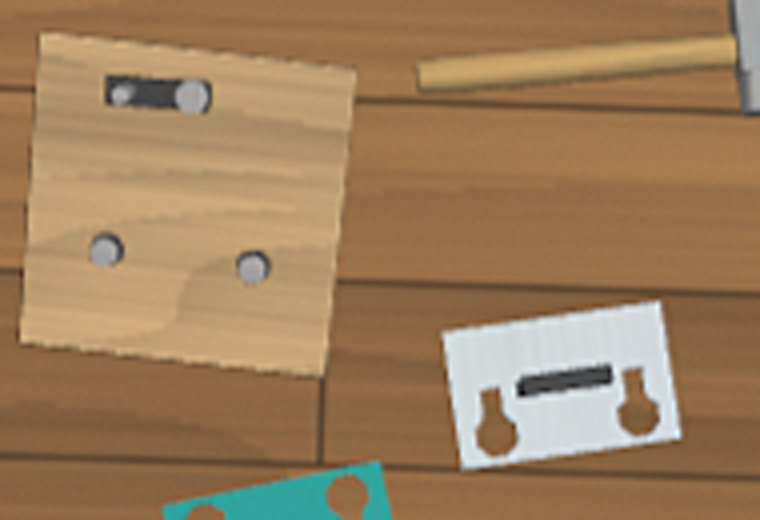

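```bash
cat >> h.py <<'E'
def plan(p,Rt):
    "turn first (rows of rv/N), then shift in the turned frame; Rt has columns tool x,y,z"
    t,r=rot(); rt=R.from_matrix(Rt)
    rv=(r.inv()*rt).as_rotvec(degrees=True)/5
    print('tcp',t.round(4),'turn units',rv.round(2),'shift after turn',(rt.inv().apply(p-t)/.025).round(2),'| shift in present frame',(r.inv().apply(p-t)/.025).round(2))
def frame(xd,z):
    "tool frame pointing along -z with tool x along xd"
    z=z/np.linalg.norm(z); x=xd-z*(xd@z); x/=np.linalg.norm(x)
    return np.c_[x,-z,np.cross(x,-z)]
E
python3 - <<'E'
from h import *
t,r=rot();print(r.as_matrix().round(3))
f,P=grab('top'); g=f['img']; hsv=cv2.cvtColor(g,cv2.COLOR_BGR2HSV)
n=np.array([-.34108,.02902,.93959]); d=-.14828*n[2]
K,T=f['camera_matrix'],f['world_from_camera']
def rp(u,v,h):
    q=T[:3,:3]@np.array([(u-K[0,2])/K[0,0],(v-K[1,2])/K[1,1],1]);o=T[:3,3]
    return o+q*((d+h-o@n)/(q@n))
S=[]
for u,v in((206.1,167.1),(242.6,171.4)):
    sub=(hsv[...,1]<70)&(hsv[...,2]>115)
    m=np.zeros_like(sub);u0,v0=int(u),int(v);m[v0-7:v0+8,u0-7:u0+8]=sub[v0-7:v0+8,u0-7:u0+8]
    vv,uu=np.nonzero(m);print(len(uu),uu.mean(),vv.mean());S.append(rp(uu.mean(),vv.mean(),.016)-.016*n)
S=np.array(S);print(S,np.linalg.norm(S[0]-S[1]))
y=S[0]-S[1];y-=n*(y@n);y/=np.linalg.norm(y);x=np.cross(y,n);O=S.mean(0)
print('O',O,'x',x,'y',y)
# board outline check
hm=(hsv[...,0]>10)&(hsv[...,0]<25)&(hsv[...,2]>165); hm[:100]=0;hm[205:]=0;hm[:,:175]=0;hm[:,275:]=0
c=max(cv2.findContours(cv2.morphologyEx(hm.astype(np.uint8),cv2.MORPH_CLOSE,np.ones((5,5))),0,1)[0],key=cv2.contourArea)
B=np.array([rp(*q,0)-O for q in c[:,0].astype(float)])
print('rect in board frame',cv2.minAreaRect(np.c_[B@x,B@y].astype(np.float32)*1000))
# all keeper post/pivot
for u,v,h in((180+121/4,105+93/4,.046),(180+192/4,105+97/4,.016)):
    q=rp(u-.4,v-.4,h)-O;print('keeper',(q@x).round(4),(q@y).round(4))
np.savez('board.npz',O=O,x=x,y=y,n=n)
a=np.radians(10); 
plan(np.array([.4698,-.1016,.10]),frame(np.array([np.cos(a),np.sin(a),0]),np.array([0,0,1.])))
plan(np.array([.4698,-.1016,.10]),frame(-np.array([np.cos(a),np.sin(a),0]),np.array([0,0,1.])))
E
```

```text
[[ 0.451 -0.001  0.893]
 [-0.893  0.002  0.451]
 [-0.002 -1.     0.   ]]
38 205.44736842105263 167.92105263157896
39 242.4102564102564 172.0
[[0.55236823 0.22430021 0.04530704]
 [0.54411442 0.12092903 0.04550354]] 0.10370035691909106
O [0.54824132 0.17261462 0.04540529] x [ 0.9366624  -0.07413838  0.34230708] y [ 0.07959286  0.99682565 -0.00189481]
rect in board frame ((35.43988037109375, 12.158935546875), (268.22479248046875, 220.80941772460938), 89.64507293701172)
keeper 0.1155 0.0431
keeper 0.1147 -0.001
tcp [ 0.2817 -0.5575  0.2305] turn units [-1.000e-02 -1.464e+01 -1.000e-02] shift after turn [10.58  5.22 16.65] | shift in present frame [-12.88   5.24  14.94]
tcp [ 0.2817 -0.5575  0.2305] turn units [ 1.000e-02  2.136e+01 -1.000e-02] shift after turn [-10.58   5.22 -16.65] | shift in present frame [-12.88   5.24  14.94]
```

drive_tool:
  motion:
    - [[0,0,0],[0,-1,0],-1]
    - [[0,0,0],[0,-1,0],-1]
    - [[0,0,0],[0,-1,0],-1]
    - [[0,0,0],[0,-1,0],-1]
    - [[0,0,0],[0,-1,0],-1]
    - [[0,0,0],[0,-1,0],-1]
    - [[0,0,0],[0,-1,0],-1]
    - [[0,0,0],[0,-1,0],-1]
    - [[0,0,0],[0,-1,0],-1]
    - [[0,0,0],[0,-1,0],-1]
    - [[0,0,0],[0,-1,0],-1]
    - [[0,0,0],[0,-1,0],-1]

```text
time: 1.4
tool_pos: [0.2817, -0.5577, 0.2309]
tool_rot: [0.707, -0.707, 0.019, -0.018]
contact_force: [0.7, 0.6, 0.3]
gripper_width: 1.003
```

drive_tool:
  motion:
    - [[0,0,0],[0,-0.88,0],-1]
    - [[0,0,0],[0,-0.88,0],-1]
    - [[0,0,0],[0,-0.88,0],-1]
    - [[0.6,0,0.95],[0,0,0],-1]
    - [[0.6,0,0.95],[0,0,0],-1]
    - [[0.6,0,0.95],[0,0,0],-1]
    - [[0.6,0,0.95],[0,0,0],-1]
    - [[0.6,0,0.95],[0,0,0],-1]
    - [[0.6,0,0.95],[0,0,0],-1]
    - [[0.6,0,0.95],[0,0,0],-1]
    - [[0.6,0,0.95],[0,0,0],-1]
    - [[0.6,0,0.95],[0,0,0],-1]

```text
time: 2.6
tool_pos: [0.3778, -0.3227, 0.2311]
tool_rot: [0.704, -0.704, -0.062, 0.062]
contact_force: [-0.1, 0.2, -0.4]
gripper_width: 1.0
```

drive_tool:
  motion:
    - [[0.6,0.4,0.95],[0,0,0],-1]
    - [[0.6,0.4,0.95],[0,0,0],-1]
    - [[0.6,0.4,0.95],[0,0,0],-1]
    - [[0.6,0.5,0.95],[0,0,0],-1]
    - [[0.6,0.5,0.95],[0,0,0],-1]
    - [[0.6,0.5,0.95],[0,0,0],-1]
    - [[0.6,0.5,0.95],[0,0,0],-1]
    - [[0.6,0.5,0.95],[0,0,0],-1]
    - [[0,0,0],[0,0,0],-1]
    - [[0,0,0],[0,0,0],-1]

```text
time: 3.6
tool_pos: [0.4626, -0.1156, 0.1385]
tool_rot: [-0.704, 0.704, 0.062, -0.063]
contact_force: [0.4, -0.4, 0.7]
gripper_width: 0.996
```

```bash
python3 - <<'E'
from h import *
a=np.radians(10)
plan(np.array([.4698,-.1016,.0195]),frame(np.array([np.cos(a),np.sin(a),0]),np.array([0,0,1.])))
s=manip.state();print(s['time'],s['joint_pos'].round(2))
f,P=grab('side','s1.png')
c=f['img'][150:300,230:420];cv2.imwrite('pics/s1c.png',cv2.resize(c,None,fx=4,fy=4,interpolation=cv2.INTER_CUBIC))
E
```

```text
tcp [ 0.4626 -0.1156  0.1385] turn units [-0.    0.02 -0.01] shift after turn [0.38 4.76 0.5 ] | shift in present frame [0.39 4.76 0.5 ]
3.6 [-0.4  -0.24  2.04 -0.    1.34 -0.58]
```

View pics/s1c.png

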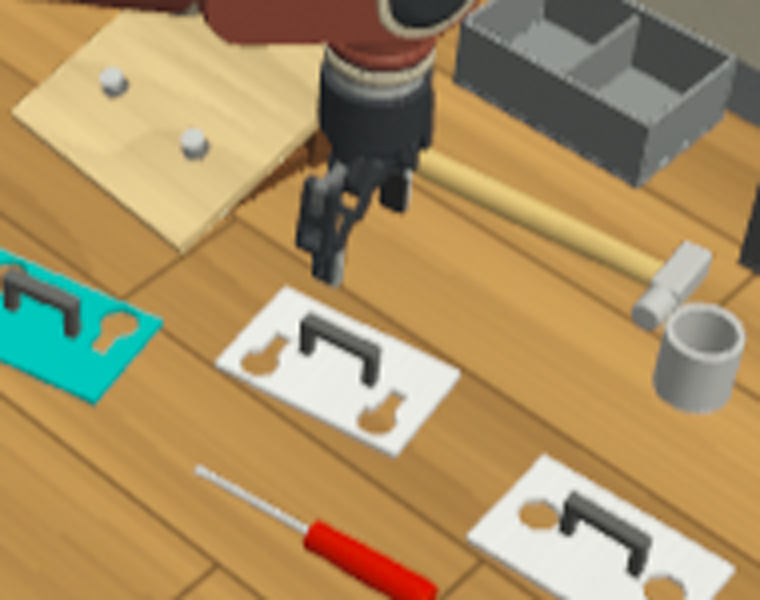

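The close view shows the keyhole plate directly below the gripper, handle at about (340,345) in the crop, with the plain plate to its right. I'm descending and gripping.

drive_tool:
  motion:
    - [[0.19,0,0.25],[0,0,0],-1]
    - [[0.19,0,0.25],[0,0,0],-1]
    - [[0,0.8,0],[0,0,0],-1]
    - [[0,0.8,0],[0,0,0],-1]
    - [[0,0.8,0],[0,0,0],-1]
    - [[0,0.8,0],[0,0,0],-1]
    - [[0,0.8,0],[0,0,0],-1]
    - [[0,0.76,0],[0,0,0],-1]
    - [[0,0,0],[0,0,0],-1]
    - [[0,0,0],[0,0,0],-1]

```text
time: 4.65
tool_pos: [0.4702, -0.1021, 0.0202]
tool_rot: [0.704, -0.704, -0.062, 0.062]
contact_force: [0.1, -0.7, 0.0]
gripper_width: 0.997
```

drive_tool:
  motion:
    - [[0,0,0],[0,0,0],1]
    - [[0,0,0],[0,0,0],1]
    - [[0,0,0],[0,0,0],1]
    - [[0,0,0],[0,0,0],1]
    - [[0,0,0],[0,0,0],1]
    - [[0,0,0],[0,0,0],1]
    - [[0,0,0],[0,0,0],1]
    - [[0,0,0],[0,0,0],1]
    - [[0,0,0],[0,0,0],1]
    - [[0,0,0],[0,0,0],1]

```text
time: 5.65
tool_pos: [0.4703, -0.1021, 0.0203]
tool_rot: [-0.704, 0.704, 0.062, -0.062]
contact_force: [-2.3, 0.5, 5.1]
gripper_width: 0.15
```

drive_tool:
  motion:
    - [[0,-0.5,0],[0,0,0],1]
    - [[0,-1,0],[0,0,0],1]
    - [[0,-1,0],[0,0,0],1]
    - [[0,-1,0],[0,0,0],1]
    - [[0,-1,0],[0,0,0],1]
    - [[0,-1,0],[0,0,0],1]
    - [[0,-1,0],[0,0,0],1]
    - [[0,0,0],[0,0,0],1]
    - [[0,0,0],[0,0,0],1]

```text
time: 6.55
tool_pos: [0.4695, -0.1018, 0.1814]
tool_rot: [0.705, -0.704, -0.061, 0.062]
contact_force: [-0.9, 0.3, -4.4]
gripper_width: 0.151
```

```bash
python3 - <<'E'
from h import *
b=np.load('board.npz');O,x,y,n=[b[k] for k in('O','x','y','n')]
# pre-place: template origin at board (30,0), underside h above face; grasp point 38mm above underside, TCP 19mm
plan(O+.030*x+n*(.016+.050+.0195),frame(x,n))
f,P=grab('side','s2.png')
c=f['img'][120:300,230:420];cv2.imwrite('pics/s2c.png',cv2.resize(c,None,fx=3,fy=3,interpolation=cv2.INTER_CUBIC))
E
```

```text
tcp [ 0.4695 -0.1018  0.1814] turn units [-0.53  2.88 -3.99] shift after turn [ 1.47  2.45 11.2 ] | shift in present frame [ 4.97  1.82 10.28]
```

View pics/s2c.png

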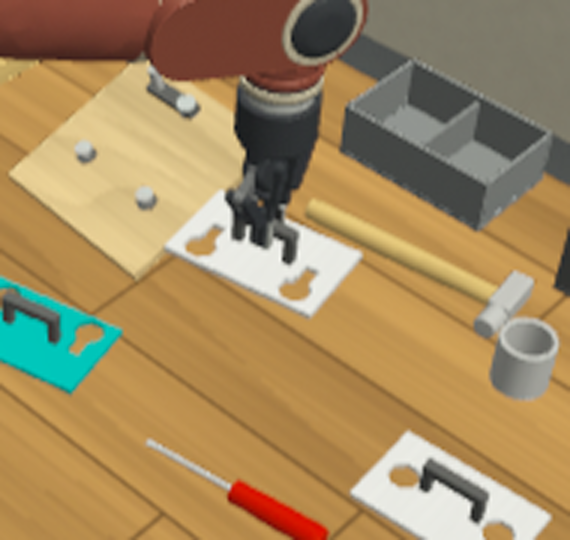

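Only the plate is held, level, at crop (265,250). Next I tilt and carry it over.

drive_tool:
  motion:
    - [[0,-0.5,0],[-0.13,0.72,-1.0],1]
    - [[0,0,0],[-0.13,0.72,-1.0],1]
    - [[0,0,0],[-0.13,0.72,-1.0],1]
    - [[0,0,0],[-0.13,0.72,-1.0],1]
    - [[0.1,0,0.6],[0,0,0],1]
    - [[0.1,0,0.9],[0,0,0],1]
    - [[0.1,0,0.9],[0,0,0],1]
    - [[0.1,0,0.9],[0,0,0],1]
    - [[0.1,0,0.9],[0,0,0],1]
    - [[0.1,0,0.9],[0,0,0],1]
    - [[0.1,0,0.9],[0,0,0],1]
    - [[0.1,0,0.9],[0,0,0],1]

```text
time: 7.8
tool_pos: [0.5006, 0.0695, 0.1979]
tool_rot: [-0.691, 0.701, 0.094, 0.149]
contact_force: [0.6, 0.6, -3.2]
gripper_width: 0.15
```

drive_tool:
  motion:
    - [[0.1,0.2,0.9],[0,0,0],1]
    - [[0.1,0.4,0.9],[0,0,0],1]
    - [[0.1,0.6,0.9],[0,0,0],1]
    - [[0.1,0.6,0.6],[0,0,0],1]
    - [[0.1,0.5,0.4],[0,0,0],1]
    - [[0,0,0],[0,0,0],1]
    - [[0,0,0],[0,0,0],1]
    - [[0,0,0],[0,0,0],1]

```text
time: 8.6
tool_pos: [0.5406, 0.1577, 0.1513]
tool_rot: [-0.69, 0.701, 0.095, 0.151]
contact_force: [0.4, -0.3, -4.1]
gripper_width: 0.151
```

```bash
python3 - <<'E'
from h import *
b=np.load('board.npz');O,x,y,n=[b[k] for k in('O','x','y','n')]
plan(O+.030*x+n*(.016+.010+.0195),frame(x,n)); print(manip.state()['contact_force'].round(1))
f,P=grab('side');g,Q=grab('top')
A=cv2.resize(f['img'][60:240,200:380],None,fx=3,fy=3,interpolation=cv2.INTER_CUBIC)[:,:400]
cv2.imwrite('pics/s3.png',np.hstack([cv2.resize(f['img'][90:240,200:350],(400,400)),cv2.resize(g['img'][90:230,170:310],(400,400))]))
E
```

```text
tcp [0.5406 0.1577 0.1513] turn units [-0.01 -0.01  0.01] shift after turn [-0.01  2.24  0.63] | shift in present frame [-0.01  2.25  0.63]
[ 0.4 -0.3 -4.1]
```

View pics/s3.png

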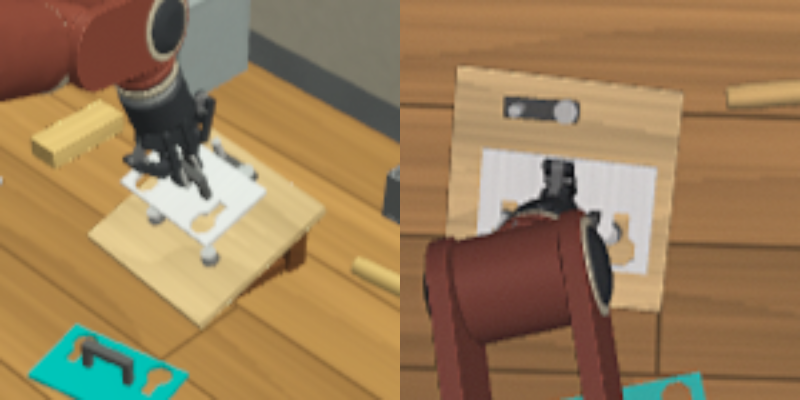

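The plate sits above the board, parallel to it, and still has to go about 16 mm to the left. I'll centre it, come down to just above the heads, then measure the plate.

drive_tool:
  motion:
    - [[0,0,0.32],[0,0,0],1]
    - [[0,0,0.31],[0,0,0],1]
    - [[0,0.6,0],[0,0,0],1]
    - [[0,0.6,0],[0,0,0],1]
    - [[0,0.6,0],[0,0,0],1]
    - [[0,0.44,0],[0,0,0],1]
    - [[0,0,0],[0,0,0],1]
    - [[0,0,0],[0,0,0],1]

```text
time: 9.5
tool_pos: [0.5614, 0.1721, 0.0983]
tool_rot: [-0.69, 0.701, 0.095, 0.151]
contact_force: [-0.1, -0.5, -3.7]
gripper_width: 0.151
```

```bash
cat >> h.py <<'E'
def plate():
    b=np.load('board.npz');O,x,y,n=[b[k] for k in('O','x','y','n')]
    for nm in('top','side'):
        f,P=grab(nm); hsv=cv2.cvtColor(f['img'],cv2.COLOR_BGR2HSV)
        B=np.stack([(P-O)@x,(P-O)@y,(P-O)@n],-1)
        with np.errstate(invalid='ignore'):
            m=(hsv[...,1]<45)&(hsv[...,2]>150)&(abs(B[...,0]-.02)<.09)&(abs(B[...,1])<.1)&(B[...,2]<.07)&(B[...,2]>0)
        q=B[m]; z=np.median(q[:,2]); k=abs(q[:,2]-z)<.006
        q=q[k]; A=np.c_[q[:,:2],np.ones(len(q))]
        sl=np.linalg.lstsq(A,q[:,2],rcond=None)[0]
        T,K=f['world_from_camera'],f['camera_matrix']
        # project pixels onto plane at height z, then rectangle
        v,u=np.nonzero(m); v,u=v[k],u[k]
        d=(T[:3,:3]@np.array([(u-K[0,2])/K[0,0],(v-K[1,2])/K[1,1],np.ones(len(u))])).T
        o=T[:3,3]; p=o+d*((z-(o-O)@n)/(d@n))[:,None]-O
        X,Y=p@x*1000,p@y*1000
        lo=[np.percentile(X[(Y>a)&(Y<a+15)],[1,99]).round(1).tolist() for a in range(-75,65,20) if ((Y>a)&(Y<a+15)).any()]
        print(nm,len(q),'top z',(z*1e3).round(1),'slopes',sl[:2].round(3),'Y',np.percentile(Y,[.5,99.5]).round(1),'X by y',lo)
        print('  rect',cv2.minAreaRect(np.c_[X,Y].astype(np.float32)))
E
python3 -c "
from h import *
plate()
b=np.load('board.npz');O,x,y,n=[b[k] for k in('O','x','y','n')]
plan(O+.030*x+n*(.0195),frame(x,n));print(manip.state()['contact_force'])"
```

```text
top 969 top z 31.6 slopes [ 0.001 -0.002] Y [-79.4  79.6] X by y [[-18.0, 79.7], [-17.0, 80.0], [17.1, 80.0], [38.9, 78.9], [39.6, 80.1], [37.8, 80.3]]
  rect ((31.01197052001953, 0.02873992919921875), (159.9688720703125, 99.4373550415039), 89.8665542602539)
side 659 top z 32.9 slopes [ 0.004 -0.004] Y [-80.8  80.4] X by y [[-16.8, 81.1], [-17.1, 82.5], [-17.1, 79.5], [-17.3, 80.6], [-17.1, 82.4], [-17.1, 81.6], [-18.1, 61.5]]
  rect ((32.383827209472656, 0.1294403076171875), (101.12084197998047, 162.49229431152344), 0.011647794395685196)
tcp [0.5621 0.1724 0.0999] turn units [-0.02 -0.    0.03] shift after turn [-0.07  1.08 -0.03] | shift in present frame [-0.07  1.08 -0.03]
[-0.56910681  0.76125518 -4.23006232]
```

The plate is centred at board (31, 0) mm and parallel to the board. Pressing it down over the heads.

drive_tool:
  motion:
    - [[-0.04,0.2,0],[0,0,0],1]
    - [[0,0.2,0],[0,0,0],1]
    - [[0,0.2,0],[0,0,0],1]
    - [[0,0.2,0],[0,0,0],1]
    - [[0,0.12,0],[0,0,0],1]
    - [[0,0.08,0],[0,0,0],1]
    - [[0,0.04,0],[0,0,0],1]
    - [[0,0,0],[0,0,0],1]
    - [[0,0,0],[0,0,0],1]
    - [[0,0,0],[0,0,0],1]

```text
time: 10.6
tool_pos: [0.5697, 0.1717, 0.0747]
tool_rot: [-0.691, 0.701, 0.096, 0.151]
contact_force: [0.1, -0.1, -4.6]
gripper_width: 0.152
```

```bash
python3 -c "
from h import *
plate()
b=np.load('board.npz');O,x,y,n=[b[k] for k in('O','x','y','n')]
plan(O+n*(.0195),frame(x,n));F=manip.state()['contact_force'];print(F@x,F@y,F@n)"
```

```text
top 939 top z 7.0 slopes [-0.006  0.001] Y [-79.2  79.8] X by y [[-17.2, 79.7], [-18.5, 80.4], [15.9, 80.0], [40.6, 80.7], [81.7, 81.7], [41.4, 79.7], [36.0, 80.8]]
  rect ((31.702068328857422, 0.441436767578125), (159.9355926513672, 100.98058319091797), 89.7477798461914)
side 669 top z 7.4 slopes [-0.003 -0.004] Y [-81.8  79.4] X by y [[-19.6, 80.5], [-18.0, 81.3], [-20.1, 80.7], [-16.9, 81.2], [-19.5, 80.2], [-19.6, 81.3], [-19.2, 60.3]]
  rect ((30.59937286376953, -0.31803131103515625), (164.82742309570312, 102.46060943603516), 89.96564483642578)
tcp [0.5697 0.1717 0.0747] turn units [-0.01 -0.    0.02] shift after turn [-1.21  0.03 -0.03] | shift in present frame [-1.21  0.02 -0.03]
-1.908936728068686 0.9377390987458274 -4.153029705683993
```

Fully over both heads, top face about 7 mm above the board. Sliding down.

drive_tool:
  motion:
    - [[-0.15,0,0],[0,0,0],1]
    - [[-0.15,0,0],[0,0,0],1]
    - [[-0.15,0,0],[0,0,0],1]
    - [[-0.15,0,0],[0,0,0],1]
    - [[-0.15,0,0],[0,0,0],1]
    - [[-0.15,0,0],[0,0,0],1]
    - [[-0.15,0,0],[0,0,0],1]
    - [[-0.1,0,0],[0,0,0],1]
    - [[-0.06,0,0],[0,0,0],1]
    - [[0,0,0],[0,0,0],1]
    - [[0,0,0],[0,0,0],1]

```text
time: 11.8
tool_pos: [0.5415, 0.1739, 0.0642]
tool_rot: [-0.691, 0.701, 0.096, 0.151]
contact_force: [0.7, 0.2, -3.8]
gripper_width: 0.15
```

```bash
python3 -c "
from h import *
plate()
b=np.load('board.npz');O,x,y,n=[b[k] for k in('O','x','y','n')]
plan(O+n*(.0195),frame(x,n));F=manip.state()['contact_force'];print(F@x,F@y,F@n)"
```

```text
top 963 top z 6.9 slopes [-0.001 -0.   ] Y [-79.2  79.9] X by y [[-47.3, 49.8], [-48.1, 49.7], [-21.0, 50.0], [3.9, 50.3], [47.2, 51.5], [7.6, 49.6], [2.2, 50.0]]
  rect ((1.383056640625, 0.38773345947265625), (100.58452606201172, 159.7355194091797), 0.1139221116900444)
side 651 top z 7.5 slopes [-0.003 -0.004] Y [-81.7  80. ] X by y [[-49.4, 49.2], [-48.8, 50.7], [-46.9, 49.7], [-50.0, 50.0], [-49.0, 51.1], [-49.4, 50.0], [-48.2, 28.2]]
  rect ((0.7646369934082031, -0.9836959838867188), (162.95228576660156, 102.23652648925781), 89.55514526367188)
tcp [0.5415 0.1739 0.0642] turn units [-0.01 -0.    0.02] shift after turn [-0.    0.02 -0.03] | shift in present frame [-0.    0.02 -0.03]
-0.6878592944116804 0.038570978652108984 -3.8167340023699468
```

No stop contact yet. I'll push gently until the stop is felt.

drive_tool:
  motion:
    - [[-0.03,0,0],[0,0,0],1]
    - [[-0.03,0.02,0],[0,0,0],1]
    - [[-0.03,0.02,0],[0,0,0],1]
    - [[0,0,0],[0,0,0],1]
    - [[0,0,0],[0,0,0],1]

```text
time: 12.4
tool_pos: [0.5404, 0.1742, 0.0632]
tool_rot: [-0.691, 0.701, 0.097, 0.152]
contact_force: [2.3, -0.2, -2.5]
gripper_width: 0.152
```

```bash
python3 -c "
from h import *
b=np.load('board.npz');O,x,y,n=[b[k] for k in('O','x','y','n')]
plan(O+n*(.0195),frame(x,n));F=manip.state()['contact_force'];print(F@x,F@y,F@n)"
```

```text
tcp [0.5404 0.1742 0.0632] turn units [-0.02 -0.    0.04] shift after turn [ 0.05 -0.   -0.04] | shift in present frame [ 0.05 -0.   -0.04]
1.2937313415919791 -0.008259283156095441 -3.1072610627146733
```

drive_tool:
  motion:
    - [[-0.05,0,0],[0,0,0],1]
    - [[-0.05,0,0],[0,0,0],1]
    - [[0,0,0],[0,0,0],1]
    - [[0,0,0],[0,0,0],1]

```text
time: 12.8
tool_pos: [0.5399, 0.1742, 0.0635]
tool_rot: [-0.69, 0.7, 0.098, 0.153]
contact_force: [8.2, -1.6, -2.9]
gripper_width: 0.15
```

```bash
python3 -c "
from h import *
plate()
b=np.load('board.npz');O,x,y,n=[b[k] for k in('O','x','y','n')]
plan(O+n*(.0195),frame(x,n));F=manip.state()['contact_force'];print(F@x,F@y,F@n)"
```

```text
top 970 top z 6.9 slopes [ 0.006 -0.001] Y [-79.2  80.2] X by y [[-48.9, 48.0], [-48.4, 49.1], [-23.8, 50.0], [6.6, 49.4], [44.8, 48.1], [4.7, 48.6], [-7.9, 48.5]]
  rect ((0.2835807800292969, 0.5876617431640625), (159.94383239746094, 100.76579284667969), 89.74776458740234)
side 630 top z 7.4 slopes [ 0.012 -0.008] Y [-81.9  77.5] X by y [[-49.4, 47.2], [-51.1, 47.9], [-49.6, 49.0], [-50.0, 48.0], [-50.5, 49.7], [-50.2, 48.6], [-48.8, 25.3]]
  rect ((-0.9289627075195312, 0.260162353515625), (102.13904571533203, 164.94232177734375), 0.007700528018176556)
tcp [0.5399 0.1742 0.0635] turn units [-0.02 -0.    0.1 ] shift after turn [ 0.07  0.02 -0.04] | shift in present frame [ 0.07  0.02 -0.04]
6.967209916395312 -0.692036107259926 -6.355281889764502
```

The stop is felt: about 8 N along the slope, with the plate centred at x≈0. Releasing and backing off.

drive_tool:
  motion:
    - [[0.04,0,0],[0,0,0],1]
    - [[0,0,0],[0,0,0],-0.3]
    - [[0,0,0],[0,0,0],-0.3]
    - [[0,0,0],[0,0,0],-0.3]
    - [[0,0,0],[0,0,0],-0.3]
    - [[0,0,0],[0,0,0],-0.3]
    - [[0,-0.5,0],[0,0,0],-0.3]
    - [[0,-1,0],[0,0,0],-0.3]
    - [[0,-1,0],[0,0,0],-0.3]
    - [[0,-1,0],[0,0,0],-0.3]
    - [[0,-0.5,0],[0,0,0],-0.3]
    - [[0,0,0],[0,0,0],-0.3]

```text
time: 14.1
tool_pos: [0.5049, 0.1775, 0.1588]
tool_rot: [-0.691, 0.7, 0.098, 0.153]
contact_force: [-0.1, -0.3, 0.1]
gripper_width: 0.646
```

```bash
python3 -c "
from h import *
plate()
b=np.load('board.npz');O,x,y,n=[b[k] for k in('O','x','y','n')]
f,P=grab('top');g,Q=grab('side')
cv2.imwrite('pics/s4.png',np.hstack([cv2.resize(g['img'][90:240,200:350],(400,400)),cv2.resize(f['img'][90:230,170:310],(400,400))]))
for nm,W in(('t',P),('s',Q)):
  B=np.stack([(W-O)@x,(W-O)@y,(W-O)@n],-1)
  k=(abs(B[...,0]-.115)<.03)&(abs(B[...,1]-.04)<.03)&(B[...,2]>.030)&(B[...,2]<.052)
  print(nm,k.sum(),B[k].mean(0),np.ptp(B[k],axis=0))
"
```

```text
top 1192 top z 6.0 slopes [0.005 0.001] Y [-79.   80.1] X by y [[-49.4, 48.4], [-48.9, 48.6], [-49.2, 48.0], [-45.8, 49.6], [19.5, 48.2], [0.7, 49.7], [-3.1, 49.4]]
  rect ((28.857772827148438, 0.49333953857421875), (159.91505432128906, 158.48431396484375), 89.7477798461914)
side 837 top z 6.9 slopes [ 0.002 -0.004] Y [-81.7  80.5] X by y [[-50.7, 47.4], [-50.7, 48.3], [-50.1, 49.2], [-51.4, 49.4], [-48.4, 60.8], [-48.8, 50.0], [-51.2, 49.5]]
  rect ((28.48424530029297, -0.8466949462890625), (163.8594970703125, 160.60523986816406), 89.58305358886719)
t 18 [0.1125291  0.04349216 0.04443108] [0.01023808 0.00938708 0.01528398]
s 21 [0.11245198 0.04270376 0.04276976] [0.01345212 0.01513248 0.01911433]
```

View pics/s4.png

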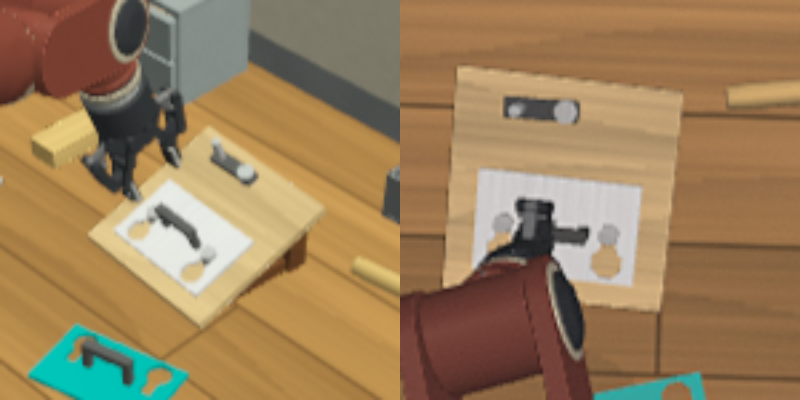

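The plate stays home after release: stud heads at the slots' upper ends, top z ≈ 6 mm. The keeper is open at about 88°, post near board (114, 44). Next I grip the post.

```bash
python3 -c "
from h import *
b=np.load('board.npz');O,x,y,n=[b[k] for k in('O','x','y','n')]
plan(O+.1140*x+.0445*y+n*(.0193),frame(x,n));print(manip.state()['joint_pos'].round(2))"
```

```text
tcp [0.5031 0.1767 0.154 ] turn units [-0.   -0.   -0.01] shift after turn [4.78 3.93 1.77] | shift in present frame [4.78 3.93 1.77]
[ 0.26 -0.32  2.11 -0.13  1.02  0.39]
```

drive_tool:
  motion:
    - [[0.8,0,0.3],[0,0,0],-0.3]
    - [[0.8,0,0.3],[0,0,0],-0.3]
    - [[0.8,0,0.3],[0,0,0],-0.3]
    - [[0.8,0,0.3],[0,0,0],-0.3]
    - [[0.8,0,0.3],[0,0,0],-0.3]
    - [[0.78,0,0.27],[0,0,0],-0.3]
    - [[0,0.6,0],[0,0,0],-0.3]
    - [[0,0.6,0],[0,0,0],-0.3]
    - [[0,0,0],[0,0,0],-0.3]
    - [[0,0,0],[0,0,0],-0.3]

```text
time: 15.3
tool_pos: [0.6278, 0.2107, 0.1657]
tool_rot: [-0.69, 0.702, 0.094, 0.15]
contact_force: [0.3, 1.0, 0.5]
gripper_width: 0.65
```

```bash
python3 -c "
from h import *
b=np.load('board.npz');O,x,y,n=[b[k] for k in('O','x','y','n')]
plan(O+.1140*x+.0445*y+n*(.0193),frame(x,n))"
```

```text
tcp [0.6278 0.2107 0.1657] turn units [ 0.    0.   -0.03] shift after turn [0.05 2.71 0.02] | shift in present frame [0.05 2.71 0.02]
```

drive_tool:
  motion:
    - [[0.05,0.6,0.02],[0,0,0],-0.3]
    - [[0,0.6,0],[0,0,0],-0.3]
    - [[0,0.6,0],[0,0,0],-0.3]
    - [[0,0.5,0],[0,0,0],-0.3]
    - [[0,0.35,0],[0,0,0],-0.3]
    - [[0,0,0],[0,0,0],-0.3]
    - [[0,0,0],[0,0,0],1]
    - [[0,0,0],[0,0,0],1]
    - [[0,0,0],[0,0,0],1]
    - [[0,0,0],[0,0,0],1]
    - [[0,0,0],[0,0,0],1]
    - [[0,0,0],[0,0,0],1]

```text
time: 16.5
tool_pos: [0.6535, 0.2103, 0.1078]
tool_rot: [-0.691, 0.701, 0.096, 0.151]
contact_force: [-4.6, 1.7, 6.0]
gripper_width: 0.115
```

```bash
python3 -c "
from h import *
b=np.load('board.npz');O,x,y,n=[b[k] for k in('O','x','y','n')]
plan(O+.1140*x+.0445*y+n*(.0193),frame(x,n));print(manip.state()['contact_force'],manip.state()['gripper_width'])
f,P=grab('top');g,Q=grab('side')
cv2.imwrite('pics/s5.png',np.hstack([cv2.resize(g['img'][90:240,200:350],(400,400)),cv2.resize(f['img'][90:230,170:310],(400,400))]))"
```

```text
tcp [0.6535 0.2103 0.1078] turn units [-0.02 -0.    0.03] shift after turn [-0.13  0.18 -0.05] | shift in present frame [-0.13  0.18 -0.05]
[-4.63679865  1.70591204  6.00388463] 0.11529235018861152
```

View pics/s5.png

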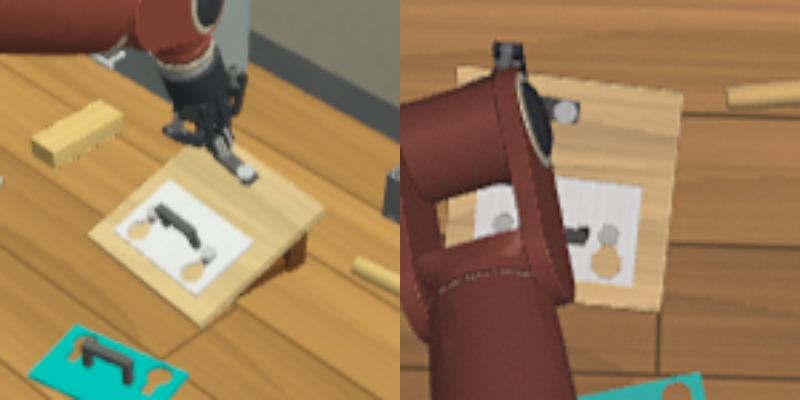

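The post is gripped: opening 0.115, about 10 mm by the same scale that read the 14 mm bar as 13 mm. Swinging it along the arc in chunks.

drive_tool:
  motion:
    - [[-0.157,0,-0.007],[0,-1,0],1]
    - [[-0.157,0,-0.007],[0,-1,0],1]
    - [[-0.157,0,-0.007],[0,-1,0],1]
    - [[-0.157,0,-0.007],[0,-1,0],1]
    - [[-0.157,0,-0.007],[0,-1,0],1]
    - [[-0.157,0,-0.007],[0,-1,0],1]
    - [[0,0,0],[0,0,0],1]

```text
time: 17.3
tool_pos: [0.6318, 0.2075, 0.1]
tool_rot: [-0.643, 0.715, 0.273, -0.035]
contact_force: [-5.1, 6.5, 4.3]
gripper_width: 0.113
```

```bash
cat > k.py <<'E'
from h import *
b=np.load('board.npz');O,x,y,n=[b[k] for k in('O','x','y','n')]
t,r=rot();d=t-O;M=r.as_matrix();c=np.array([d@x,d@y,d@n])
print('tcp board',c.round(4),'theta',np.degrees(np.arctan2(c[1],.115-c[0])).round(1),'radius',np.hypot(c[1],.115-c[0]).round(4),'tool x yaw',np.degrees(np.arctan2(M[:,0]@y,M[:,0]@x)).round(1))
s=manip.state();F=s['contact_force'];print('F tool',r.inv().apply(F).round(1),s['gripper_width'],s['joint_pos'][5])
E
python3 k.py
```

```text
tcp board [0.0944 0.0413 0.0238] theta 63.5 radius 0.0461 tool x yaw 30.0
F tool [-0.2 -6.   7.2] 0.11318241109793174 -0.1231806351104185
```

drive_tool:
  motion:
    - [[-0.157,0,-0.007],[0,-1,0],1]
    - [[-0.157,0,-0.007],[0,-1,0],1]
    - [[-0.157,0,-0.007],[0,-1,0],1]
    - [[-0.157,0,-0.007],[0,-1,0],1]
    - [[-0.157,0,-0.007],[0,-1,0],1]
    - [[-0.157,0,-0.007],[0,-1,0],1]
    - [[0,0,0],[0,0,0],1]

```text
time: 18.0
tool_pos: [0.614, 0.1927, 0.0939]
tool_rot: [-0.551, 0.681, 0.429, -0.22]
contact_force: [-9.8, 10.3, 8.5]
gripper_width: 0.116
```

```bash
python3 k.py
```

```text
tcp board [0.0767 0.0252 0.0238] theta 33.3 radius 0.0459 tool x yaw 60.1
F tool [  4.8 -11.6  10.9] 0.11631439293241864 -0.668067313546997
```

drive_tool:
  motion:
    - [[-0.157,0,-0.007],[0,-1,0],1]
    - [[-0.157,0,-0.007],[0,-1,0],1]
    - [[-0.157,0,-0.007],[0,-1,0],1]
    - [[-0.157,0,-0.007],[0,-1,0],1]
    - [[-0.157,0,-0.007],[0,-1,0],1]
    - [[0,0,0],[0,0,0],1]
    - [[0,0,0],[0,0,0],1]

```text
time: 18.7
tool_pos: [0.6063, 0.1743, 0.0916]
tool_rot: [-0.446, 0.617, 0.537, -0.363]
contact_force: [-13.6, 7.9, 10.8]
gripper_width: 0.11
```

```bash
python3 k.py
```

```text
tcp board [0.0701 0.0062 0.0237] theta 7.8 radius 0.0453 tool x yaw 85.0
F tool [  6.  -14.9  10.2] 0.10968196500523701 -1.1385486275240733
```

drive_tool:
  motion:
    - [[-0.12,-0.03,-0.01],[0,-0.8,0],1]
    - [[-0.1,-0.03,0.1],[0,-0.7,0],1]
    - [[0,0,0],[0,0,0],1]
    - [[0,0,0],[0,0,0],1]

```text
time: 19.1
tool_pos: [0.6056, 0.1699, 0.0919]
tool_rot: [-0.409, 0.593, 0.567, -0.399]
contact_force: [5.6, 12.4, -5.2]
gripper_width: 0.114
```

```bash
python3 k.py
```

```text
tcp board [0.0699 0.0017 0.024 ] theta 2.2 radius 0.0452 tool x yaw 92.4
F tool [12.7  6.5 -3. ] 0.11432247035122416 -1.2793170894127088
```

drive_tool:
  motion:
    - [[-0.06,0,0],[0,0,0],1]
    - [[-0.04,0,0],[0,0,0],1]
    - [[0,0,0],[0,0,0],1]
    - [[0,0,0],[0,0,0],1]

```text
time: 19.5
tool_pos: [0.6056, 0.1696, 0.0919]
tool_rot: [-0.41, 0.592, 0.569, -0.398]
contact_force: [7.1, 21.5, -8.3]
gripper_width: 0.113
```

```bash
python3 k.py
```

```text
tcp board [0.0699 0.0015 0.024 ] theta 1.9 radius 0.0451 tool x yaw 92.4
F tool [21.8  9.8 -3.1] 0.1129705725741454 -1.2846439239978789
```

It is at the stop: a 2.5 mm command gave 0.3 mm of motion and the force rose to 22 N. Releasing and retreating.

drive_tool:
  motion:
    - [[0.1,0,0],[0,0,0],1]
    - [[0,0,0],[0,0,0],-0.3]
    - [[0,0,0],[0,0,0],-0.3]
    - [[0,0,0],[0,0,0],-0.3]
    - [[0,0,0],[0,0,0],-0.3]
    - [[0,0,0],[0,0,0],-0.3]
    - [[0,-0.5,0],[0,0,0],-0.3]
    - [[0,-1,0],[0,0,0],-0.3]
    - [[0,-1,0],[0,0,0],-0.3]
    - [[0,-1,0],[0,0,0],-0.3]
    - [[0,-1,0],[0,0,0],-0.3]
    - [[0,-1,0],[0,0,0],-0.3]

```text
time: 20.7
tool_pos: [0.5572, 0.1708, 0.2232]
tool_rot: [-0.408, 0.594, 0.565, -0.401]
contact_force: [0.5, 0.5, -0.1]
gripper_width: 0.648
```

drive_tool:
  motion:
    - [[1,-0.5,0],[0,0,0],-0.3]
    - [[1,-0.5,0],[0,0,0],-0.3]
    - [[1,-0.5,0],[0,0,0],-0.3]
    - [[1,-0.5,0],[0,0,0],-0.3]
    - [[1,0,0],[0,0,0],-0.3]
    - [[1,0,0],[0,0,0],-0.3]
    - [[1,0,0],[0,0,0],-0.3]
    - [[1,0,0],[0,0,0],-0.3]
    - [[0,0,0],[0,0,0],-0.3]
    - [[0,0,0],[0,0,0],-0.3]

```text
time: 21.7
tool_pos: [0.548, 0.3721, 0.2655]
tool_rot: [-0.408, 0.594, 0.565, -0.402]
contact_force: [-0.0, 0.2, -0.4]
gripper_width: 0.653
```

```bash
python3 -c "
from h import *
plate()
b=np.load('board.npz');O,x,y,n=[b[k] for k in('O','x','y','n')]
f,P=grab('top');g,Q=grab('side')
cv2.imwrite('pics/s6.png',np.hstack([cv2.resize(g['img'][90:240,200:350],(400,400)),cv2.resize(f['img'][90:230,170:310],(400,400))]))
for nm,W,I in(('t',P,f['img']),('s',Q,g['img'])):
  B=np.stack([(W-O)@x,(W-O)@y,(W-O)@n],-1)
  k=(abs(B[...,0]-.08)<.06)&(abs(B[...,1])<.05)&(B[...,2]>.030)&(B[...,2]<.052)&(B[...,0]>.05)
  print(nm,'post',k.sum(),B[k].mean(0))
  k=(abs(B[...,0]-.09)<.045)&(abs(B[...,1])<.05)&(B[...,2]>.009)&(B[...,2]<.022)&(I.max(-1)<100)
  q=B[k];print('bar',k.sum(),q.min(0),q.max(0),cv2.fitLine((q[:,:2]*1000).astype(np.float32),2,0,.01,.01).ravel())
"
```

```text
top 1480 top z 6.1 slopes [-0.    -0.001] Y [-78.7  80. ] X by y [[-49.4, 48.4], [-48.9, 49.2], [-48.4, 48.8], [-49.2, 48.9], [-49.4, 48.2], [-49.0, 48.8], [-48.9, 49.3]]
  rect ((0.18621826171875, 0.5495452880859375), (159.84579467773438, 101.31168365478516), 89.792236328125)
side 819 top z 6.9 slopes [ 0.005 -0.003] Y [-81.5  80.8] X by y [[-50.8, 46.8], [-50.8, 48.2], [-47.5, 49.2], [-51.4, 49.4], [-49.7, 58.4], [-50.7, 47.9], [-50.5, 48.4]]
  rect ((28.483383178710938, -0.8486557006835938), (163.85916137695312, 160.60491943359375), 89.58304595947266)
t post 19 [ 0.06906277 -0.00069784  0.04481736]
bar 91 [ 0.05675887 -0.01066342  0.00930667] [0.12552972 0.00849964 0.01941551] [ 0.99472666  0.10256143 84.834045   -1.7198374 ]
s post 18 [ 0.06978106 -0.00124846  0.0420185 ]
bar 22 [ 0.05535059 -0.01383107  0.00966119] [0.10272606 0.00462867 0.02034691] [ 9.9925625e-01 -3.8560744e-02  7.6599136e+01 -5.2415853e+00]
```

View pics/s6.png

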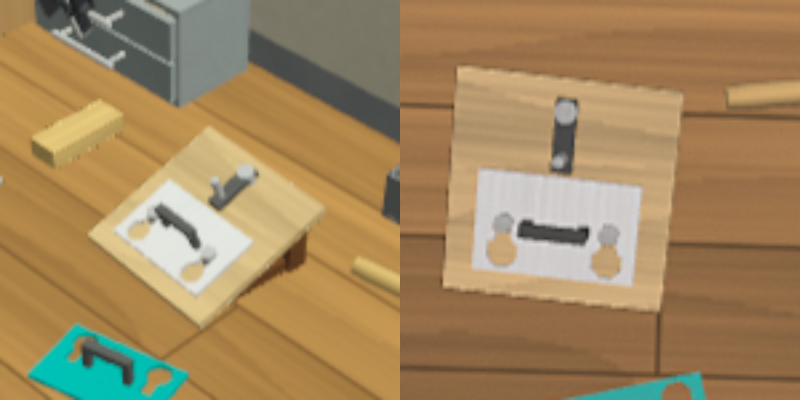

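The final view shows the plate home, both heads at the slot ends at top-view (503,223) and (608,235), and the keeper pointing straight down with its tip at the plate's upper edge, (562,170). The arm is clear, so I'm handing in.

```bash
python3 -c "
from plant import manip
print(manip.job_done(),manip.state()['time'])"
```

```text
the job is handed in; nothing more can be done
the job is handed in; nothing more can be done
```

The keyhole plate is locked home on both studs, the keeper is swung shut against its stop, and I let go and handed the job in at about 22 s. `job_done` gives no verdict.

- **Plate:** after release its centre measured about board x = 0 and its top was about 6 mm above the face, so it lies flat. Both stud heads sit at the upper ends of the slots. I felt the stop at about 7–8 N along the slope.
- **Keeper:** I gripped it by its post and pushed until it stopped moving, at about 22 N. After release the post measured board (69–70, −1) mm, in line with the pivot within about 1°.
- **Where checks disagreed:**
  - While I was still holding the post, the arm's own pose read about 2° short of shut. I put that down to calibration, because the stop force and the later images both say shut.
  - A line fitted to the bar's pixels came out skewed by up to 6°. I didn't rely on it, because the bar's sides and the post clutter those pixels.
- **Other items:** the arm touched nothing else on the bench, but I did not re-measure the plain plate or the other loose things at the end.

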